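Face up a row of jars with a straightedge

ROBOT

A 6-joint arm with a two-finger parallel gripper is mounted at the origin on the work surface. World frame = base frame: x ahead of the robot, y to its left, z up, the work surface at z = 0. Lengths are in m, angles in rad, forces in N, time in s.
With the tool pointing down it reaches from about 0.35 to 0.725 m from the base axis. Payload 4.3 kg.
Tool frame: the origin (TCP) lies on the centre line of the jaws, within the pads' length; the fingertips stand bot.nose_length ahead of it and the grasp point (between the pads) lies 3 mm ahead of it (bot.nose_length is the distance from the TCP to the fingertips, in m); z points along the fingers, y is the line along which they close (so a half turn about z gives the same grasp; the last joint's range is limited). The gripper opens to 85 mm and grips with 20 to 120 N. Pads are 22 mm wide; open, the fingers measure 114 mm over their backs; the gripper's body (76 mm by 85 mm) begins 54 mm behind the grasp point. The pads swing forward as they close: fully open they stand 13 mm farther back than shut.
Start: joints at [-0.11, 0.377, 0.081, 1.274, 0, 1.46], TCP at [0.575, 0, 0.214] pointing down, gripper open.
Joint ranges: [-2.72, 2.72], [-0.84, 1.66], [-1.02, 1.22], [-1.77, 2.12], [-1.37, 1.28], [-3.14, 3.14]. Speed limits (rad/s): [2.57, 2.57, 3.14, 3.14, 3.14, 3.14].

INTERFACE

Orientations are given as a rotation vector (axis times angle).
In Python, from bench import bot gives the robot as it stands. The module is installed in compiled form; this text tells all that it offers.
- The arm moves only by the tool apply_moves, never from a script. Its argument "motion" is a list of rows, each a list of 2 entries, a list of its own where there are three numbers: the shift along the tool's x, y, z in mm, then the turn about the tool's z in degrees. A call has 1 to 20 rows; each row shifts and turns the commanded pose from where the row before left it, along the tool's axes as they then stand; what a row does not reach is not made up. A row lasts 1/12 s, in which the tool goes at most 41.7 mm and 7.16 degrees, less where a joint would pass 70% of its speed; a pose out of reach is approached as far as the arm can. A call is refused whole if a number of a shift passes 41.7 or a number of a turn 7.16, either way. A call with a gripper value outside its range is refused whole. "grip" is the finger opening in mm, from 0 to 85.4, set as the call begins (left out, the last holds). The fingers move at their own pace and stop on an object; "force" is the grip in N (left out, the last holds). Time passes only in rows, so rows that do not move let the fingers close. It gives the time, the measured TCP pose, the force, the opening and the grip force at its end, in the units of the state.
- bot.read_state(): the state, without advancing time (a new reading comes with each control period).
- bot.snapshot(name): name is "scene" or "side" or "wrist"; returns the picture (480x640x3 uint8, red, green, blue); there is no depth.
- bot.get_calibration(name): a dict with "fx", "fy", "cx", "cy" (pixels), "R" (3x3) and "t" (3): a world point X has camera coordinates R X + t; the wrist camera has in their place "mount" (4x4, takes a point from camera to tool coordinates, whose origin is the TCP and whose axes are the flange's). Camera axes: x right, y down, z forward; pixel columns grow to the right and rows downward; lengths in m; the calibration is good to about 2 mm. A picture is of the moment at which its call begins: read the wrist's pose just before it. get_calibration takes no time and is no camera call.
- bot.close_job(): hands the job in; it is judged then, once.
The state is a dict: "clock": time; "joint_positions": joint angles; "qvel": joint speeds; "joint_efforts": joint torques, N m; "tool_pos": TCP position; "tcp_rot": TCP orientation; "wrist_force": force on the tool from outside, world axes, zero at the start; "ft_torque": the same for the moment, N m; "grip_width": opening from 0.0 (shut) to 1.0 (fully open); "gripper_force": force on a finger pad.
Only numpy, scipy, OpenCV 4.12 (cv2) and the standard library are available. Lean on these libraries where they do the work, as an engineer would, in place of code of your own. Each camera call takes 0.05 s, during which the arm holds its last target. There are 200 camera calls.

TASK

Face up the row of five jars on the display step: take the straightedge by its grip and, with its long edge, push the whole row forward together until every jar stands against the blue lip, then lean on it for a moment so that you feel it bear solidly on the lip - about 8 N beyond the drag of the sliding jars, never more than 12 N on the lip, the jars are glass. Touch the jars with the straightedge only, keep them upright, leave everything else alone, and afterwards lay the straightedge flat back on the table about where it lay.

Things in the scene. Friction and masses are not known exactly. Their poses are not given: they have to be found in the camera images.
- jar1_c (a point): centre, 32.5 mm above the foot, of squat round glass jar 1 of 5, counted from the row's right-hand end (least y). Body 60 mm in diameter with straight sides 2 to 46 mm above the foot, dark metal lid 55 mm in diameter, 65 mm tall in all, 0.10 to 0.22 kg, z up; stands loose on the deck, drags with 0.4 to 3 N as it slides
- jar2_c (a point): centre, 32.5 mm above the foot, of squat round glass jar 2 of 5, counted from the row's right-hand end (least y). Body 60 mm in diameter with straight sides 2 to 46 mm above the foot, dark metal lid 55 mm in diameter, 65 mm tall in all, 0.10 to 0.22 kg, z up; stands loose on the deck, drags with 0.4 to 3 N as it slides
- jar3_c (a point): centre, 32.5 mm above the foot, of squat round glass jar 3 of 5, counted from the row's right-hand end (least y). Body 60 mm in diameter with straight sides 2 to 46 mm above the foot, dark metal lid 55 mm in diameter, 65 mm tall in all, 0.10 to 0.22 kg, z up; stands loose on the deck, drags with 0.4 to 3 N as it slides
- jar4_c (a point): centre, 32.5 mm above the foot, of squat round glass jar 4 of 5, counted from the row's right-hand end (least y). Body 60 mm in diameter with straight sides 2 to 46 mm above the foot, dark metal lid 55 mm in diameter, 65 mm tall in all, 0.10 to 0.22 kg, z up; stands loose on the deck, drags with 0.4 to 3 N as it slides
- jar5_c (a point): centre, 32.5 mm above the foot, of squat round glass jar 5 of 5, counted from the row's right-hand end (least y). Body 60 mm in diameter with straight sides 2 to 46 mm above the foot, dark metal lid 55 mm in diameter, 65 mm tall in all, 0.10 to 0.22 kg, z up; stands loose on the deck, drags with 0.4 to 3 N as it slides
- fascia: blue fascia board fixed along the far side of the step, 500 mm long, 19 mm thick; its top is the lip, 27 mm above the deck. Origin: middle of the lip's inner (robot-side) face, level with the deck. x: square to the lip, away from the robot; y along it; z up. A jar that is home has its centre 30 mm before the lip (x = -30 mm). All is rigid. The row's drag on the deck (all five: 2 to 13 N) comes on top of the press on the lip
- step: low display step: flat plywood deck, top 60 mm above the table, 500 mm long, reaching 262 mm from the lip back towards the robot; fixed. Origin on the table under the middle of the lip's inner face, axes as the fascia's. At the start the jars' centres are at x = -95 to -45 mm here, 68 mm apart along y, the middle jar at y = 0
- grip (a point): middle of the dark wooden grip rib of the straightedge, 38 mm above its underside; axes as the straightedge's. Rib: 110 mm long (y), 18 mm thick (x), from 14 to 62 mm above the underside, upright along the middle of the board; to be gripped across its 18 mm with the fingertips just above the board. Balances here
- straightedge: flat straight board 340 mm long (its y), 64 mm wide (x), 14 mm thick (z), both long edges metal-shod and 32 mm from the middle plane, either may be used; 0.3 kg with its rib. Lies loose and flat on the table right of the step, its length roughly along world x. Origin: centre of its underside
- carton: bystander: red and white food carton 80 x 45 x 125 mm standing on the deck beyond one end of the row; its origin is the centre of its foot; leave alone
- can: bystander: food can 52 mm in diameter, 90 mm tall, standing on the deck beyond the other end of the row (carton and can may change ends, 218 mm either side of the lip's middle); origin at the centre of its foot; leave alone
- tin1: bystander: can 74 mm in diameter, 110 mm tall, standing on the table to the left of the step; origin at the centre of its foot; leave alone
- tin2: bystander: can 74 mm in diameter, 110 mm tall, standing on the table to the left of the step; origin at the centre of its foot; leave alone
- tin3: bystander: flat tin 84 mm in diameter, 40 mm tall, standing on the table to the left of the step; origin at the centre of its foot; leave alone
- tape_gun: bystander: parcel-tape gun about 270 mm long and 90 mm tall, on the table to the right of the straightedge; origin on the table under its middle; leave alone
Mind the look-alikes: they are no part of the job. What is shaped like the part that bears jar1_c but pink or purple is not meant.

How it is judged:
On the way, in this order (a step that is already met when the one before it is completed fails the run):
1. The straightedge is picked up off the table (height (world z) of grip above 0.075 m), for 0.2 s.
2. All five jars stand within 2 mm of the lip while the straightedge presses the row on the lip with 3 N or more (x of each of jar1_c, jar2_c, jar3_c, jar4_c, jar5_c in the frame of fascia above -0.032 m and contact force between fascia and anything else above 3 N and (contact force between straightedge and jar1 above 0.5 N or contact force between straightedge and jar2 above 0.5 N or contact force between straightedge and jar3 above 0.5 N or contact force between straightedge and jar4 above 0.5 N or contact force between straightedge and jar5 above 0.5 N)), for 0.2 s.
At the end, for the whole second after the job is handed in: All five jars stand upright (within 0.1 rad) with their sides within 2 mm of the lip, and the straightedge lies flat on the table, its grip within 80 mm of where it was at the start (x of each of jar1_c, jar2_c, jar3_c, jar4_c, jar5_c in the frame of fascia above -0.032 m and angle between each of jar1_c, jar2_c, jar3_c, jar4_c, jar5_c's own z axis and vertical below 0.1 rad and distance of grip from where it was at the start of the episode below 0.08 m and height (world z) of grip below 0.042 m and angle between grip's own z axis and vertical below 0.06 rad); the robot touches nothing.
It fails at once if The lip is pressed with more than 12 N (contact force between fascia and anything else above 12 N).
It fails at once if A jar tips by more than 0.3 rad (angle between any of jar1_c, jar2_c, jar3_c, jar4_c, jar5_c's own z axis and vertical above 0.3 rad).
It fails at once if The robot itself touches a jar (contact force between any of the arm, the fingers and jar1 above 0.3 N or contact force between any of the arm, the fingers and jar2 above 0.3 N or contact force between any of the arm, the fingers and jar3 above 0.3 N or contact force between any of the arm, the fingers and jar4 above 0.3 N or contact force between any of the arm, the fingers and jar5 above 0.3 N).
It fails at once if A bystander is moved by more than 15 mm (distance of any of carton, can, tin1, tin2, tin3, tape_gun from where it was at the start of the episode above 0.015 m).
It also fails if it takes over 72 s, if anything falls off the work surface, if the arm or the gripper's body presses on something with over 40 N, if the wrist force passes 120 N, or if a joint passes its speed limit or range.

## Working session

There is one attempt and no reset: what is moved stays moved. The work goes in short steps, Python scripts to look and compute and a tool call to move; the robot and the scene stay as the last step left them, time stands still between calls to the robot, and variables do not carry over. Pictures are saved under pics/ and viewed, at most 13 in all, crops included, and the job is handed in when it is done.

Besides the shell and the picture viewer there is one more tool, called after "Request:" by a JSON object that holds its "api" and its "payload". apply_moves: Moves the arm, as the interface text tells. Its arguments: {"type":"object","properties":{"motion":{"type":"array","items":{"type":"array"}},"grip":{"type":"number"},"force":{"type":"number"}},"required":["motion"]}

```bash
mkdir -p pics
python3 - <<'E'
from bench import bot
import cv2,numpy as np
s=bot.read_state();print({k:np.round(v,4) for k,v in s.items()},bot.nose_length)
for n in("scene","side","wrist"):
    cv2.imwrite(f"pics/{n}0.png",bot.snapshot(n)[:,:,::-1])
    c=bot.get_calibration(n);print(n,{k:np.round(v,4).tolist() for k,v in c.items()})
E
```

```text
{'clock': np.float64(0.0), 'joint_positions': array([-0.1103,  0.3781,  0.0797,  1.2744,  0.    ,  1.4605]), 'qvel': array([ 0.0003, -0.0017, -0.0016, -0.0004, -0.0007, -0.0004]), 'joint_efforts': array([ 5.00000e-04, -4.63601e+01,  2.69877e+01,  2.08000e-02,
       -1.00000e-04, -0.00000e+00]), 'tool_pos': array([5.743e-01, 1.000e-04, 2.133e-01]), 'tcp_rot': array([-2.2204e+00, -2.2203e+00,  2.0000e-03]), 'wrist_force': array([-0.2922, -0.349 , -0.28  ]), 'ft_torque': array([-0.0246, -0.0081, -0.0404]), 'gripper_force': np.float64(0.0), 'grip_width': np.float64(0.9993)} 0.022
scene {'fx': 613.0368, 'fy': 613.0368, 'cx': 309.2726, 'cy': 244.2587, 'R': [[0.6981, 0.716, -0.0051], [0.3787, -0.3753, -0.846], [-0.6076, 0.5886, -0.5332]], 't': [-0.3376, -0.1318, 2.2243]}
side {'fx': 514.3501, 'fy': 514.3501, 'cx': 311.9973, 'cy': 226.0188, 'R': [[-0.9858, -0.1666, -0.0207], [-0.0837, 0.5941, -0.8], [0.1456, -0.7869, -0.5996]], 't': [0.5194, 0.1364, 1.2498]}
wrist {'fx': 400.6179, 'fy': 400.6179, 'cx': 320.8745, 'cy': 242.6562, 'mount': [[0.0002, -0.9488, -0.3159, 0.0804], [1.0, 0.0001, 0.0005, -0.0008], [-0.0004, -0.3159, 0.9488, -0.1589], [0.0, 0.0, 0.0, 1.0]]}
```

View pics/scene0.png

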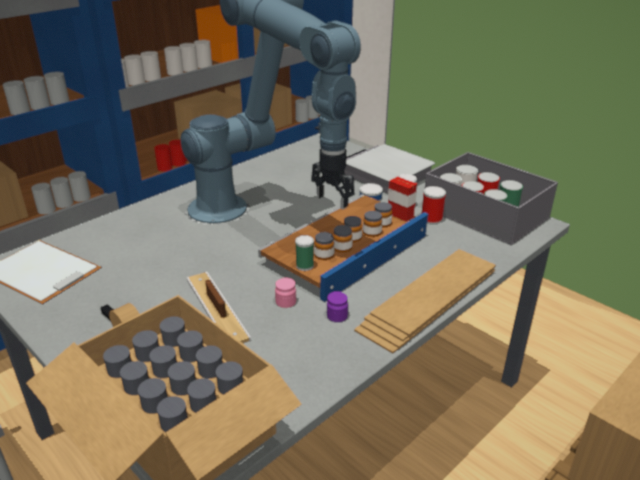

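View pics/side0.png

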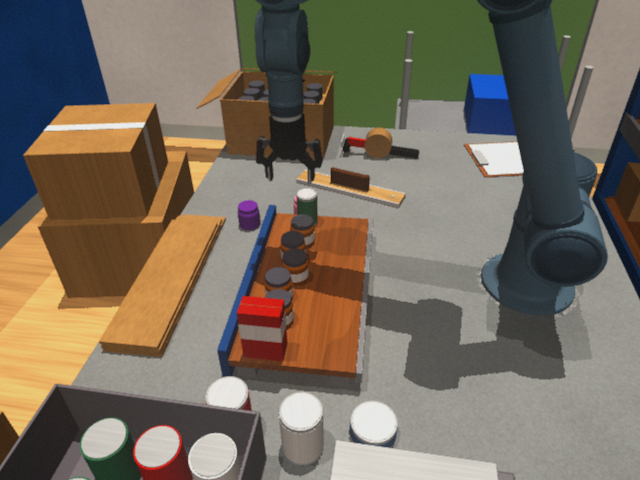

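The scene view shows the straightedge at (217,307) with its rib at (216,297), the jars between (323,243) and (384,212), and the lip from (323,277) to (427,218). The can is at the right end and the carton at the left. I'll enlarge both views to measure.

Run:
```python
import cv2
a=cv2.imread("pics/scene0.png")[180:350,180:440];cv2.imwrite("pics/c1.png",cv2.resize(a,None,fx=3,fy=3,interpolation=cv2.INTER_CUBIC))
a=cv2.imread("pics/side0.png")[160:380,210:420];cv2.imwrite("pics/c2.png",cv2.resize(a,None,fx=2.7,fy=2.7,interpolation=cv2.INTER_CUBIC))
```

```text
(no output)
```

View pics/c1.png

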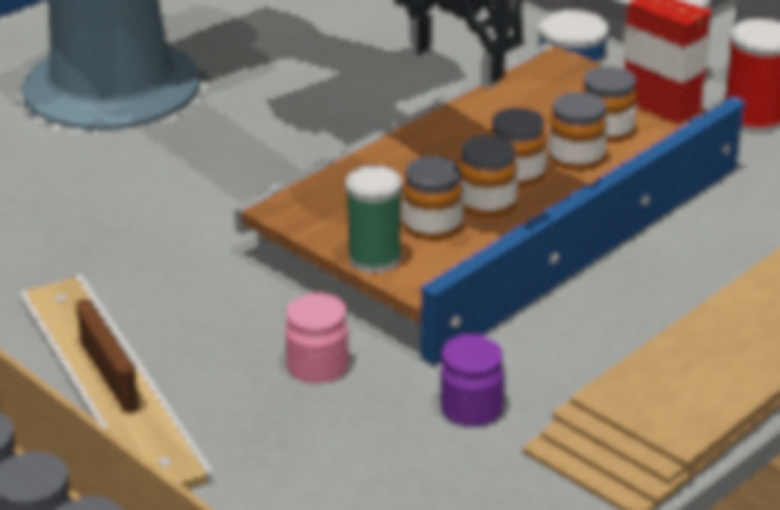

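View pics/c2.png

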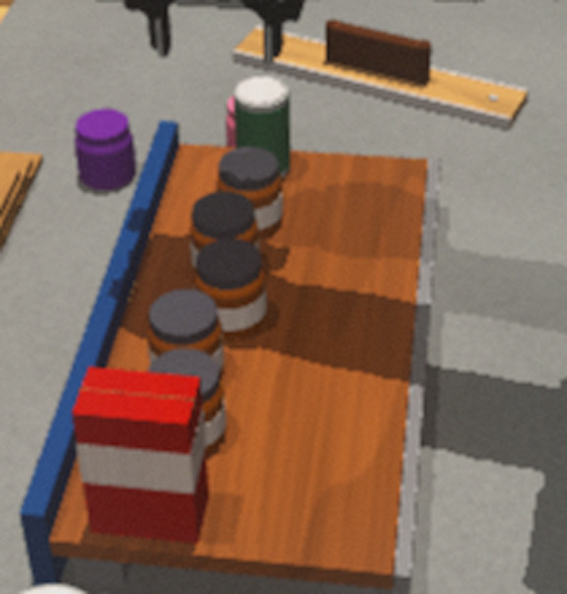

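The crops show all five lids, the lip ends, and the board and rib corners clearly enough. I'll project them onto their known heights.

```bash
cat > h.py <<'E'
from bench import bot
import numpy as np
def ray(n,u,v,z):
    c=bot.get_calibration(n);R=np.array(c['R']);t=np.array(c['t'])
    o=-R.T@t;d=R.T@np.array([(u-c['cx'])/c['fx'],(v-c['cy'])/c['fy'],1])
    return o+d*(z-o[2])/d[2]
E
python3 - <<'E'
from h import *
for n,f,ox,oy,pts in (("scene",3,180,180,dict(lipR=(423,291,.087),lipL=(733,98,.087),j1=(432,173,.125),j2=(488,153,.125),j3=(518,126,.125),j4=(579,109,.125),j5=(610,81,.125),deckbackR=(244,213,.06),ribA=(84,303,.062),ribB=(131,367,.062),bA=(80,276,.014),bB=(22,293,.014),bC=(210,471,.014),can=(374,183,.15),pink=(317,312,.06))),
 ("side",2.7,210,160,dict(lipR=(178,123,.087),lipL=(47,517,.087),j1=(249,163,.125),j2=(223,214,.125),j3=(231,263,.125),j4=(184,312,.125),j5=(187,371,.125),deckbackR=(428,158,.06),ribA=(430,42,.062),ribB=(328,23,.062),bA=(526,91,.014),bB2=(511,120,.014),bC=(247,28,.014),bD=(234,53,.014),can=(262,91,.15)))):
    for k,(u,v,z) in pts.items(): print(n,k,np.round(ray(n,u/f+ox,v/f+oy,z)*1000,0)[:2])
E
```

```text
scene lipR [ 659. -125.]
scene lipL [640. 375.]
scene j1 [562. -14.]
scene j2 [574.  53.]
scene j3 [559. 114.]
scene j4 [580. 185.]
scene j5 [564. 254.]
scene deckbackR [ 408. -130.]
scene ribA [ 423. -341.]
scene ribB [ 533. -369.]
scene bA [ 325. -279.]
scene bB [ 308. -338.]
scene bC [ 647. -376.]
scene can [564. -96.]
scene pink [ 586. -192.]
side lipR [ 643. -114.]
side lipL [625. 382.]
side j1 [550.  -7.]
side j2 [558.  69.]
side j3 [539. 133.]
side j4 [565. 197.]
side j5 [548. 261.]
side deckbackR [ 394. -127.]
side ribA [ 409. -343.]
side ribB [ 527. -369.]
side bA [ 300. -332.]
side bB2 [ 314. -272.]
side bC [ 633. -425.]
side bD [ 638. -367.]
side can [551. -88.]
```

Run:
```python
from h import *
for u,v,z in((322,158,0),(224,152,0),(380,155,0),(350,150,0),(415,157,0)): print(u,v,np.round(ray("side",u,v,z),3))
for u,v,z in((180,300,.2),(80,350,.2),(180,300,.15),(245,335,0)): print(u,v,np.round(ray("scene",u,v,z),3))
```

```text
322 158 [ 0.583 -0.539  0.   ]
224 152 [ 0.931 -0.536  0.   ]
380 155 [ 0.389 -0.585  0.   ]
350 150 [ 0.495 -0.608  0.   ]
415 157 [ 0.27  -0.587  0.   ]
180 300 [ 0.605 -0.539  0.2  ]
80 350 [ 0.602 -0.787  0.2  ]
180 300 [ 0.546 -0.506  0.15 ]
245 335 [ 0.618 -0.37   0.   ]
```

Request:
{"api": "apply_moves", "payload": {"motion": [[[-16,-5,0],0],[[-32,-9,0],-3],[[-32,-9,0],0],[[-32,-9,0],0],[[-32,-9,0],0],[[-32,-9,0],0],[[-32,-9,0],0],[[-32,-9,0],0]]}}

```text
clock: 0.82
tool_pos: [0.5164, -0.2439, 0.2141]
tcp_rot: [-2.162, -2.278, -0.0]
wrist_force: [0.9, 0.4, 0.7]
grip_width: 0.999
gripper_force: 0.0
```

Request:
{"api": "apply_moves", "payload": {"motion": [[[-26,-12,0],0],[[-26,-12,0],0],[[-26,-12,0],0],[[-20,-8,0],0],[[0,0,0],-7],[[0,0,0],-7],[[0,0,0],-7],[[0,0,0],-7],[[0,0,0],-7],[[0,0,0],-7],[[0,0,0],-7],[[0,0,0],-7],[[0,0,0],-7],[[0,0,0],-7],[[0,0,0],-1],[[0,0,0],0]]}}

```text
clock: 2.15
tool_pos: [0.4782, -0.3426, 0.214]
tcp_rot: [-0.44, -3.11, -0.001]
wrist_force: [0.5, -0.5, -0.6]
grip_width: 1.006
gripper_force: 0.0
```

```bash
cat >> h.py <<'E'
from scipy.spatial.transform import Rotation as Ro
import cv2
def pose():
    s=bot.read_state();T=np.eye(4);T[:3,:3]=Ro.from_rotvec(s['tcp_rot']).as_matrix();T[:3,3]=s['tool_pos'];return T
def wshot(name):
    T=pose();cv2.imwrite(f"pics/{name}.png",bot.snapshot("wrist")[:,:,::-1]);np.save(f"pics/{name}.npy",T);return T
def wray(name,u,v,z):
    c=bot.get_calibration("wrist");T=np.load(f"pics/{name}.npy")@np.array(c['mount'])
    d=T[:3,:3]@np.array([(u-c['cx'])/c['fx'],(v-c['cy'])/c['fy'],1]);o=T[:3,3]
    return o+d*(z-o[2])/d[2]
E
python3 -c "
from h import *
T=wshot('w1');print(np.round(T,3))"
```

```text
[[-0.961  0.278 -0.     0.478]
 [ 0.278  0.961  0.    -0.343]
 [ 0.     0.    -1.     0.214]
 [ 0.     0.     0.     1.   ]]
```

View pics/w1.png

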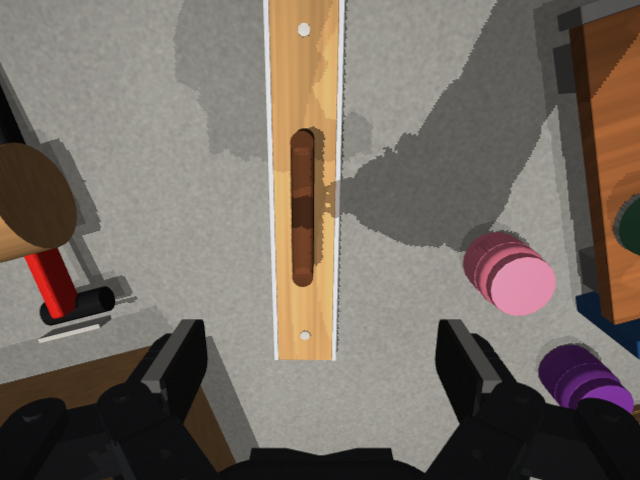

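The wrist view shows the rib from (302,133) to (302,283). The board edges run (265,0)-(276,358) and (342,0)-(334,358), with the pink decoy to the right.

Run:
```python
from h import *
T=np.load("pics/w1.npy")
for u,v,z in((302,133,.062),(302,283,.062),(269.5,150,.014),(339,150,.014),(304,30,.014),(305,335,.014),(304,360,.014),(275,300,.014),(335,300,.014)):
    p=wray("w1",u,v,z);print(u,v,np.round(p*1000),'tool',np.round((T[:3,:3].T@(p-T[:3,3]))*1000,1))
```

```text
302 133 [ 412. -339.   62.] tool [ 64.8 -15.1 152. ]
302 283 [ 529. -375.   62.] tool [-57.8 -16.9 152. ]
269.5 150 [ 419. -373.   14.] tool [ 47.8 -46.  200. ]
339 150 [ 436. -315.   14.] tool [ 47.8  14.9 200. ]
304 30 [ 338. -317.   14.] tool [142.  -14.5 200.1]
305 335 [ 605. -397.   14.] tool [-137.4  -17.1  199.9]
304 360 [ 634. -407.   14.] tool [-167.2  -18.5  199.9]
275 300 [ 559. -414.   14.] tool [-97.8 -46.4 199.9]
335 300 [ 576. -357.   14.] tool [-97.8  13.1 200. ]
```

Request:
{"api": "apply_moves", "payload": {"motion": [[[3,-16,0],0.6],[[0,0,20],0],[[0,0,25],0],[[0,0,25],0],[[0,0,25],0],[[0,0,25],0],[[0,0,25],0],[[0,0,15],0],[[0,0,8],0],[[0,0,4],0],[[0,0,0],0],[[0,0,0],0]], "grip": 50, "force": 60}}

```text
clock: 3.2
tool_pos: [0.4717, -0.3579, 0.0433]
tcp_rot: [0.454, 3.107, -0.001]
wrist_force: [-0.1, 0.7, 0.4]
grip_width: 0.585
gripper_force: 0.0
```

Request:
{"api": "apply_moves", "payload": {"motion": [[[0,0,0],0],[[0,0,0],0],[[0,0,0],0],[[0,0,0],0],[[0,0,0],0],[[0,0,0],0],[[0,0,0],0],[[0,0,0],0]], "grip": 0, "force": 110}}

```text
clock: 3.87
tool_pos: [0.4718, -0.3578, 0.0437]
tcp_rot: [0.453, 3.107, -0.002]
wrist_force: [0.1, 1.0, 6.4]
grip_width: 0.125
gripper_force: 108.2
```

Request:
{"api": "apply_moves", "payload": {"motion": [[[0,0,-5],0],[[0,0,-15],0],[[0,0,-20],0],[[0,0,-20],0],[[0,0,-20],0],[[0,0,-20],0],[[0,0,-10],0],[[0,0,0],0],[[0,0,0],0],[[0,0,0],0]]}}

```text
clock: 4.7
tool_pos: [0.4703, -0.3566, 0.1507]
tcp_rot: [-0.453, -3.107, -0.002]
wrist_force: [-0.9, -0.0, -3.5]
grip_width: 0.126
gripper_force: 108.1
```

Run:
```python
from h import *
T=wshot('w2');s=bot.read_state();print(np.round(T,3),s['wrist_force'],s['ft_torque'],s['grip_width'])
a=cv2.imread('pics/w2.png');b=bot.snapshot('side')[:,:,::-1]
cv2.imwrite('pics/c3.png',np.hstack([cv2.resize(a,(440,330)),cv2.resize(b[100:280,200:395],(358,330))]))
```

```text
[[-0.958  0.286 -0.002  0.47 ]
 [ 0.286  0.958  0.002 -0.357]
 [ 0.002  0.001 -1.     0.151]
 [ 0.     0.     0.     1.   ]] [ 0.04279507 -0.28431132 -3.0251674 ] [ 0.01846156 -0.01598133 -0.00728109] 0.12596191711527702
```

View pics/c3.png

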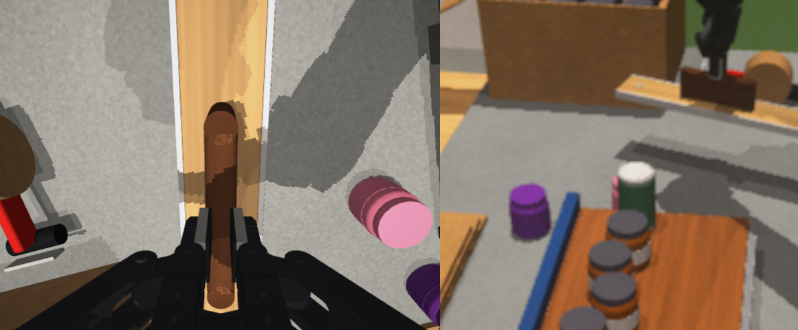

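The board is gripped squarely by the rib and hangs level, reading 3 N. I'll raise it, carry it towards the back of the step and turn it.

Request:
{"api": "apply_moves", "payload": {"motion": [[[0,0,-12],0],[[0,0,-22],0],[[0,0,-22],0],[[5,12,-7],0],[[10,24,0],0],[[10,24,0],0],[[10,24,0],0],[[10,24,0],0],[[10,24,0],0],[[10,24,0],0],[[10,24,0],0],[[3,10,0],3],[[0,0,0],6],[[0,0,0],6],[[0,0,0],6],[[0,0,0],6],[[0,0,0],6],[[0,0,0],6],[[0,0,0],6]]}}

```text
clock: 6.38
tool_pos: [0.4495, -0.1517, 0.2139]
tcp_rot: [-1.614, -2.693, -0.0]
wrist_force: [-0.3, 0.2, -2.6]
grip_width: 0.123
gripper_force: 108.5
```

Request:
{"api": "apply_moves", "payload": {"motion": [[[0,0,0],6],[[0,0,0],6],[[0,0,0],6],[[0,0,0],6],[[0,0,0],2],[[0,0,0],0]]}}

```text
clock: 6.88
tool_pos: [0.4495, -0.1518, 0.214]
tcp_rot: [-2.173, -2.266, 0.001]
wrist_force: [0.7, 0.2, -2.9]
grip_width: 0.126
gripper_force: 108.5
```

Request:
{"api": "apply_moves", "payload": {"motion": [[[15,1,0],0],[[30,1.5,0],0],[[30,1.5,0],0],[[30,1.5,0],0],[[30,1.5,0],0],[[30,1.5,0],0],[[30,1.5,0],0],[[30,1.5,0],0],[[30,1.5,0],0],[[20,1,0],0],[[0,0,0],0],[[0,0,0],0],[[0,0,0],0]]}}

```text
clock: 7.97
tool_pos: [0.4524, 0.1221, 0.2147]
tcp_rot: [-2.173, -2.268, 0.002]
wrist_force: [0.2, -0.7, -2.7]
grip_width: 0.124
gripper_force: 108.5
```

Run:
```python
from h import *
T=wshot('w3');s=bot.read_state();print(np.round(T,4),s['wrist_force'])
```

```text
[[-4.270e-02  9.991e-01 -1.000e-03  4.524e-01]
 [ 9.991e-01  4.270e-02 -7.000e-04  1.221e-01]
 [-7.000e-04 -1.000e-03 -1.000e+00  2.147e-01]
 [ 0.000e+00  0.000e+00  0.000e+00  1.000e+00]] [ 0.00296314 -0.43368743 -2.76311912]
```

View pics/w3.png

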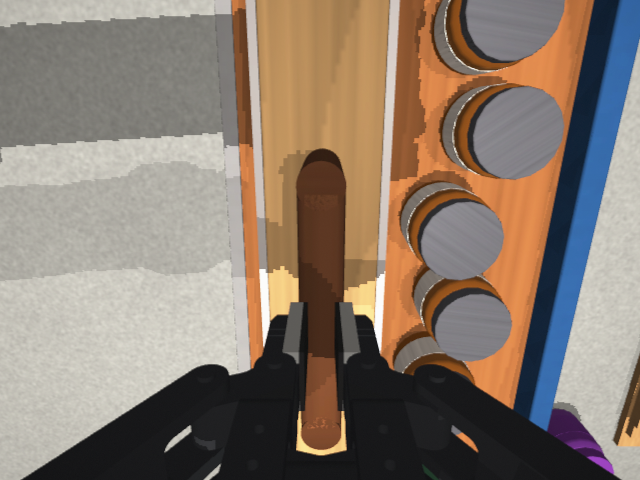

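The jars' lids run along x≈430-560 px, and the lip's top runs from about (617,0) to (527,410). The board clears the jars, and I'll fit the edges numerically.

Run:
```python
from h import *
im=cv2.imread('pics/w3.png').astype(int);T=np.load('pics/w3.npy')
L=[];B=[];F=[];O=[]
for v in range(10,400,15):
    r=im[v];b=(r[:,0]>120)&(r[:,0]>r[:,2]*1.8)
    k=np.where(b)[0];k=k[k>480]
    if len(k): L.append((k[0],v,.087));O.append((k[-1],v,.087))
    d=(r[:,0]>r[:,2]*1.3);k=np.where(d)[0];k=k[k>480]
    if len(k):F.append((k[0],v,.06))
def fit(P,nm):
    X=np.array([T[:3,:3].T@(wray('w3',*p)-T[:3,3]) for p in P])*1000
    l=cv2.fitLine(X[:,:2].astype(np.float32),cv2.DIST_HUBER,0,.01,.01).ravel()
    s=l[1]/l[0];print(nm,P[0],P[-1],'slope deg',np.degrees(np.arctan(s)),'y at x=0',l[3]-s*l[2],'n',len(P))
fit(L,'lip top inner');fit(O,'lip outer');fit(F,'face foot')
P=[(390-(390-377)*0,0,.187)]
for u,v,z in((513,30-20,.125),(518,132,.125),(461,236,.125),(472,325,.125),(499,10,.125)):
    print(u,v,np.round((T[:3,:3].T@(wray('w3',u,v,z)-T[:3,3]))*1000,1))
for u,v in((388,100),(382,250),(259,100),(265,250)):
    print(u,v,np.round((T[:3,:3].T@(wray('w3',u,v,.185)-T[:3,3]))*1000,1))
```

```text
lip top inner (np.int64(618), 10, 0.087) (np.int64(537), 385, 0.087) slope deg 0.59772855 y at x=0 185.37549 n 26
lip outer (np.int64(639), 10, 0.087) (np.int64(556), 385, 0.087) slope deg 0.6411956 y at x=0 202.27173 n 26
face foot (np.int64(593), 10, 0.06) (np.int64(518), 385, 0.06) slope deg 0.64199764 y at x=0 185.61412 n 26
513 10 [132.1 104.4  89.5]
518 132 [ 67.6 117.2  89.6]
461 236 [ 2.3 90.4 89.6]
472 325 [-63.2 105.4  89.7]
499 10 [132.1  96.8  89.5]
388 100 [84.4 29.  29.6]
382 250 [13.8 29.7 29.7]
259 100 [ 84.3 -28.2  29.7]
265 250 [ 13.8 -28.7  29.7]
```

Request:
{"api": "apply_moves", "payload": {"motion": [[[2,0,10],0.6],[[0,0,18],0],[[0,0,18],0],[[0,0,18],0],[[0,0,16],0],[[0,0,12],0],[[0,0,6],0],[[0,0,4],0],[[0,0,0],0],[[0,0,0],0],[[0,0,0],0]]}}

```text
clock: 8.93
tool_pos: [0.4538, 0.1243, 0.1142]
tcp_rot: [2.186, 2.255, 0.002]
wrist_force: [-0.2, 0.2, -2.4]
grip_width: 0.123
gripper_force: 108.5
```

```bash
cat >> h.py <<'E'
def rep():
    s=bot.read_state();T=pose();print(round(s['clock'],2),'pos',np.round(s['tool_pos']*1000,1),'yaw',round(np.degrees(np.arctan2(T[1,1],T[0,1])),2),'tilt',np.round(T[:2,2],4),'F',np.round(s['wrist_force'],2),'M',np.round(s['ft_torque'],3),s['grip_width'].round(3))
E
python3 -c "
from h import *
rep();rep()"
```

```text
Traceback (most recent call last):
  File "h.py", line 18, in rep
    s=bot.read_state();T=pose();print(round(s['clock'],2),'pos',np.round(s['tool_pos']*1000,1),'yaw',round(np.degrees(np.arctan2(T[1,1],T[0,1])),2),'tilt',np.round(T[:2,2],4),'F',np.round(s['wrist_force'],2),'M',np.round(s['ft_torque'],3),s['grip_width'].round(3))
                                                                                                                                                                                                                                               ^^^^^^^^^^^^^^^^^^^^^
AttributeError: 'float' object has no attribute 'round'
```

```bash
sed -i "s/s\['grip_width'\].round(3)/'s',np.round(1000*(s['tool_pos'][0]*.9995+s['tool_pos'][1]*.0314),2)/" h.py; python3 -c "
from h import *
rep()"
```

```text
8.93 pos [453.8 124.3 114.2] yaw 1.78 tilt [0.0018 0.0002] F [-0.23  0.2  -2.37] M [-0.04   0.015 -0.002] s 457.49
```

Request:
{"api": "apply_moves", "payload": {"motion": [[[0,2,0],0],[[0,4,0],0],[[0,5,0],0],[[0,5,0],0],[[0,4,0],0],[[0,3,0],0],[[0,3,0],0],[[0,3,0],0],[[0,3,0],0],[[0,3,0],0],[[0,3,0],0],[[0,3,0],0],[[0,3,0],0],[[0,3,0],0],[[0,3,0],0],[[0,3,0],0],[[0,3,0],0],[[0,3,0],0],[[0,3,0],0],[[0,3,0],0]]}}

```text
clock: 10.6
tool_pos: [0.518, 0.1265, 0.1132]
tcp_rot: [-2.186, -2.256, 0.001]
wrist_force: [-3.7, -0.5, -2.7]
grip_width: 0.126
gripper_force: 108.1
```

```bash
python3 -c "
from h import *
rep()"
```

```text
10.6 pos [518.  126.5 113.2] yaw 1.81 tilt [-0.0005 -0.0001] F [-3.72 -0.5  -2.68] M [ 0.028  0.805 -0.003] s 521.68
```

Request:
{"api": "apply_moves", "payload": {"motion": [[[0,2,0],0],[[0,2,0],0],[[0,2,0],0],[[0,2,0],0],[[0,2,0],0],[[0,1,0],0],[[0,1,0],0]]}}

```text
clock: 11.18
tool_pos: [0.53, 0.1268, 0.1133]
tcp_rot: [2.186, 2.256, -0.0]
wrist_force: [-3.3, 0.0, -2.3]
grip_width: 0.124
gripper_force: 108.2
```

```bash
python3 -c "
from h import *
rep()"
```

```text
11.18 pos [530.  126.8 113.3] yaw 1.8 tilt [-0. -0.] F [-3.35  0.   -2.3 ] M [-0.021  0.797  0.035] s 533.75
```

Request:
{"api": "apply_moves", "payload": {"motion": [[[0,1,0],0],[[0,1,0],0],[[0,1,0],0],[[0,1,0],0]]}}

```text
clock: 11.52
tool_pos: [0.534, 0.127, 0.1133]
tcp_rot: [2.186, 2.256, 0.0]
wrist_force: [-3.1, -0.3, -2.7]
grip_width: 0.124
gripper_force: 108.1
```

Run:
```python
from h import *
rep();T=wshot('w4')
```

```text
11.52 pos [534.  127.  113.3] yaw 1.8 tilt [ 0.0001 -0.    ] F [-3.15 -0.28 -2.69] M [-0.061  0.808 -0.009] s 537.72
```

View pics/w4.png

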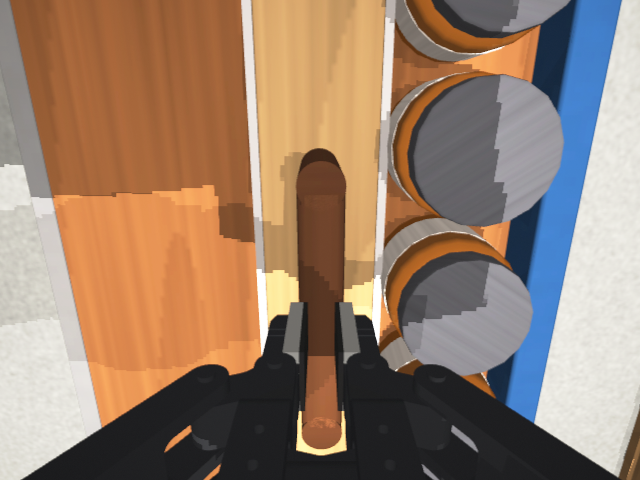

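All the jars in view touch the board edge (about x=388 px), and the gap to the lip's foot is still even. I'll re-fit the lip from here.

Run:
```python
from h import *
im=cv2.imread('pics/w4.png').astype(int);T=np.load('pics/w4.npy')
P=[]
for v in range(10,470,12):
    r=im[v];b=(r[:,0]>130)&(r[:,0]>r[:,2]*1.8);k=np.where(b)[0];k=k[k>480]
    if len(k)>5:P.append((k[0],v,.087))
X=np.array([T[:3,:3].T@(wray('w4',*p)-T[:3,3]) for p in P])*1000
l=cv2.fitLine(X[:,:2].astype(np.float32),cv2.DIST_HUBER,0,.01,.01).ravel();s=l[1]/l[0]
print(P[0],P[-1],len(P),np.degrees(s),l[3]-s*l[2])
for u,v in((385,100),(378,250),(256,100),(262,250),(393,10),(251,10)):
    print(u,v,np.round((T[:3,:3].T@(wray('w4',u,v,.083)-T[:3,3]))*1000,1))
```

```text
(np.int64(576), 10, 0.087) (np.int64(526), 418, 0.087) 35 -0.44581276 104.281746
385 100 [84.4 27.8 30.3]
378 250 [13.6 27.8 30.3]
256 100 [ 84.3 -29.6  30.3]
262 250 [ 13.6 -30.2  30.3]
393 10 [119.7  29.3  30.3]
251 10 [119.7 -29.9  30.3]
```

Request:
{"api": "apply_moves", "payload": {"motion": [[[0,1,0],0],[[0,1,0],0],[[0,1,0],0],[[0,1,0],0],[[0,1,0],0],[[0,1,0],0]]}}

```text
clock: 12.07
tool_pos: [0.54, 0.1271, 0.1133]
tcp_rot: [2.186, 2.256, 0.0]
wrist_force: [-3.6, 0.4, -3.5]
grip_width: 0.119
gripper_force: 108.2
```

```bash
python3 -c "
from h import *
rep()"
```

```text
12.07 pos [540.  127.1 113.3] yaw 1.8 tilt [ 0.0001 -0.    ] F [-3.6   0.4  -3.45] M [0.    0.76  0.016] s 543.76
```

Request:
{"api": "apply_moves", "payload": {"motion": [[[0,0.6,0],0],[[0,0.6,0],0],[[0,0.6,0],0],[[0,0.6,0],0],[[0,0.6,0],0]]}}

```text
clock: 12.48
tool_pos: [0.543, 0.1273, 0.1133]
tcp_rot: [2.186, 2.256, 0.0]
wrist_force: [-3.2, -0.4, -2.5]
grip_width: 0.125
gripper_force: 108.2
```

Run:
```python
from h import *
rep()
im=cv2.imread('pics/w4.png').astype(int);T=np.load('pics/w4.npy')
for v in range(10,470,30):
    r=im[v];b=(r[:,0]>130)&(r[:,0]>r[:,2]*1.8);k=np.where(b)[0];k=k[k>480]
    if len(k)>5:print(v,k[0],k[-1],np.round((T[:3,:3].T@(wray('w4',k[0],v,.087)-T[:3,3]))*1000,1)[:2],np.round((T[:3,:3].T@(wray('w4',k[-1],v,.087)-T[:3,3]))*1000,1)[:2])
```

```text
12.48 pos [543.  127.3 113.3] yaw 1.8 tilt [ 0.0001 -0.    ] F [-3.21 -0.44 -2.52] M [-0.035  0.801  0.054] s 546.69
10 576 618 [118.9 103.4] [118.9 120.5]
40 570 612 [107.9 103.1] [107.9 120.6]
70 565 606 [ 96.3 103.3] [ 96.3 120.7]
100 560 600 [ 84.3 103.4] [ 84.3 120.8]
130 562 594 [ 71.7 106.7] [ 71.7 120.9]
160 561 587 [ 58.5 108.7] [ 58.5 120.6]
190 548 581 [ 44.7 105.3] [ 44.7 120.7]
220 538 575 [ 30.2 103.1] [ 30.2 120.8]
250 533 569 [ 15.  103.2] [ 15.  120.9]
280 528 562 [ -1.  103.4] [ -1.  120.5]
310 533 556 [-17.9 108.8] [-17.9 120.6]
340 524 550 [-35.6 107. ] [-35.6 120.7]
370 512 544 [-54.4 103.4] [-54.4 120.9]
400 507 538 [-74.2 103.6] [-74.2 121. ]
```

The lip is parallel within 0.1° and at s≈641, so home is s≈548.5. I'll creep forward on force.

Request:
{"api": "apply_moves", "payload": {"motion": [[[0,0.4,0],0],[[0,0.4,0],0],[[0,0.2,0],0]]}}

```text
clock: 12.73
tool_pos: [0.544, 0.1273, 0.1134]
tcp_rot: [2.186, 2.256, 0.0]
wrist_force: [-3.4, -0.4, -3.2]
grip_width: 0.12
gripper_force: 108.2
```

Request:
{"api": "apply_moves", "payload": {"motion": [[[0,0.3,0],0],[[0,0.2,0],0]]}}

```text
clock: 12.9
tool_pos: [0.5445, 0.1273, 0.1133]
tcp_rot: [2.186, 2.256, 0.0]
wrist_force: [-3.0, -0.7, -3.2]
grip_width: 0.123
gripper_force: 108.2
```

```bash
python3 -c "
from h import *
rep()"
```

```text
12.9 pos [544.5 127.3 113.3] yaw 1.8 tilt [0.0001 0.    ] F [-2.95 -0.65 -3.16] M [-0.041  0.781 -0.04 ] s 548.19
```

Request:
{"api": "apply_moves", "payload": {"motion": [[[0,0.2,0],0],[[0,0.2,0],0]]}}

```text
clock: 13.07
tool_pos: [0.5448, 0.1273, 0.1133]
tcp_rot: [2.186, 2.256, -0.0]
wrist_force: [-2.5, 0.5, -3.2]
grip_width: 0.121
gripper_force: 108.3
```

Request:
{"api": "apply_moves", "payload": {"motion": [[[0,0.2,0],0],[[0,0.1,0],0]]}}

```text
clock: 13.23
tool_pos: [0.5452, 0.1273, 0.1133]
tcp_rot: [2.186, 2.256, 0.0]
wrist_force: [-1.9, 0.1, -3.1]
grip_width: 0.122
gripper_force: 108.2
```

Request:
{"api": "apply_moves", "payload": {"motion": [[[0,0.2,0],0],[[0,0.1,0],0]]}}

```text
clock: 13.4
tool_pos: [0.5455, 0.1273, 0.1133]
tcp_rot: [2.186, 2.256, 0.0]
wrist_force: [-2.6, -0.2, -2.6]
grip_width: 0.123
gripper_force: 108.2
```

```bash
python3 -c "
from h import *
rep()"
```

```text
13.4 pos [545.5 127.3 113.3] yaw 1.8 tilt [ 0.0001 -0.    ] F [-2.62 -0.15 -2.57] M [-0.001  0.797 -0.002] s 549.19
```

Request:
{"api": "apply_moves", "payload": {"motion": [[[0,0.2,0],0],[[0,0.1,0],0]]}}

```text
clock: 13.57
tool_pos: [0.5458, 0.1273, 0.1133]
tcp_rot: [2.186, 2.256, 0.0]
wrist_force: [-2.7, -0.7, -2.0]
grip_width: 0.126
gripper_force: 108.2
```

Request:
{"api": "apply_moves", "payload": {"motion": [[[0,0.2,0],0],[[0,0.1,0],0]]}}

```text
clock: 13.73
tool_pos: [0.5461, 0.1274, 0.1133]
tcp_rot: [2.186, 2.256, 0.0]
wrist_force: [-2.6, -1.0, -2.3]
grip_width: 0.122
gripper_force: 108.2
```

Request:
{"api": "apply_moves", "payload": {"motion": [[[0,0.2,0],0],[[0,0.1,0],0]]}}

```text
clock: 13.9
tool_pos: [0.5464, 0.1274, 0.1133]
tcp_rot: [2.186, 2.256, 0.0]
wrist_force: [-3.0, -0.1, -2.6]
grip_width: 0.124
gripper_force: 108.3
```

```bash
python3 -c "
from h import *
rep()"
```

```text
13.9 pos [546.4 127.4 113.3] yaw 1.8 tilt [ 0.0001 -0.    ] F [-3.   -0.14 -2.56] M [0.042 0.789 0.099] s 550.08
```

Request:
{"api": "apply_moves", "payload": {"motion": [[[0,0.2,0],0],[[0,0.1,0],0]]}}

```text
clock: 14.07
tool_pos: [0.5466, 0.1274, 0.1133]
tcp_rot: [2.186, 2.256, 0.0]
wrist_force: [-3.5, -0.5, -2.3]
grip_width: 0.121
gripper_force: 108.3
```

Request:
{"api": "apply_moves", "payload": {"motion": [[[0,0.2,0],0],[[0,0.1,0],0]]}}

```text
clock: 14.23
tool_pos: [0.547, 0.1274, 0.1133]
tcp_rot: [2.186, 2.256, 0.0]
wrist_force: [-3.2, 0.2, -3.8]
grip_width: 0.123
gripper_force: 108.3
```

```bash
python3 -c "
from h import *
rep()"
```

```text
14.23 pos [547.  127.4 113.3] yaw 1.8 tilt [0.0002 0.    ] F [-3.19  0.16 -3.82] M [0.001 0.756 0.012] s 550.71
```

Request:
{"api": "apply_moves", "payload": {"motion": [[[0,0.2,0],0],[[0,0.1,0],0]]}}

```text
clock: 14.4
tool_pos: [0.5473, 0.1274, 0.1133]
tcp_rot: [2.186, 2.256, 0.0]
wrist_force: [-3.3, -0.2, -3.2]
grip_width: 0.124
gripper_force: 108.3
```

Request:
{"api": "apply_moves", "payload": {"motion": [[[0,0.2,0],0],[[0,0.1,0],0]]}}

```text
clock: 14.57
tool_pos: [0.5475, 0.1274, 0.1133]
tcp_rot: [2.186, 2.256, 0.0]
wrist_force: [-2.9, 0.3, -2.3]
grip_width: 0.123
gripper_force: 108.3
```

```bash
python3 -c "
from h import *
rep()"
```

```text
14.57 pos [547.5 127.4 113.3] yaw 1.8 tilt [ 0.0001 -0.    ] F [-2.91  0.29 -2.3 ] M [-0.015  0.823  0.051] s 551.28
```

Request:
{"api": "apply_moves", "payload": {"motion": [[[0,0.2,0],0],[[0,0.2,0],0]]}}

```text
clock: 14.73
tool_pos: [0.5478, 0.1275, 0.1133]
tcp_rot: [-2.186, -2.256, 0.0]
wrist_force: [-3.7, -1.3, -1.7]
grip_width: 0.126
gripper_force: 108.4
```

Request:
{"api": "apply_moves", "payload": {"motion": [[[0,0.2,0],0],[[0,0.2,0],0]]}}

```text
clock: 14.9
tool_pos: [0.548, 0.1274, 0.1133]
tcp_rot: [-2.186, -2.256, 0.001]
wrist_force: [-3.5, -0.5, -2.1]
grip_width: 0.122
gripper_force: 108.8
```

```bash
python3 -c "
from h import *
rep()"
```

```text
14.9 pos [548.  127.4 113.3] yaw 1.8 tilt [-0.0005 -0.    ] F [-3.48 -0.46 -2.15] M [-1.300e-02  1.117e+00  1.000e-03] s 551.74
```

Request:
{"api": "apply_moves", "payload": {"motion": [[[0,0,0],0]]}}

```text
clock: 14.98
tool_pos: [0.5481, 0.1275, 0.1134]
tcp_rot: [-2.186, -2.256, 0.0]
wrist_force: [-5.0, 1.4, -1.3]
grip_width: 0.123
gripper_force: 108.9
```

```bash
python3 -c "
from h import *
rep()"
```

```text
14.98 pos [548.1 127.5 113.4] yaw 1.8 tilt [-0.0004  0.    ] F [-5.03  1.41 -1.29] M [0.014 1.135 0.014] s 551.79
```

Request:
{"api": "apply_moves", "payload": {"motion": [[[0,0.1,0],0]]}}

```text
clock: 15.07
tool_pos: [0.5481, 0.1274, 0.1133]
tcp_rot: [-2.186, -2.256, 0.0]
wrist_force: [-5.1, -0.0, -0.6]
grip_width: 0.13
gripper_force: 108.9
```

```bash
python3 -c "
from h import *
rep()"
```

```text
15.07 pos [548.1 127.4 113.3] yaw 1.81 tilt [-0.0004 -0.    ] F [-5.09 -0.03 -0.62] M [-0.029  1.098  0.034] s 551.86
```

Request:
{"api": "apply_moves", "payload": {"motion": [[[0,0.2,0],0],[[0,0,0],0]]}}

```text
clock: 15.23
tool_pos: [0.5483, 0.1274, 0.1132]
tcp_rot: [-2.186, -2.256, 0.001]
wrist_force: [-5.6, -0.3, -0.7]
grip_width: 0.124
gripper_force: 108.9
```

```bash
python3 -c "
from h import *
rep()"
```

```text
15.23 pos [548.3 127.4 113.2] yaw 1.8 tilt [-0.0006 -0.0001] F [-5.56 -0.33 -0.65] M [-0.007  1.287  0.065] s 551.99
```

Request:
{"api": "apply_moves", "payload": {"motion": [[[0,0.2,0],0],[[0,0,0],0]]}}

```text
clock: 15.4
tool_pos: [0.5484, 0.1274, 0.1132]
tcp_rot: [-2.186, -2.256, 0.001]
wrist_force: [-6.0, 0.5, -0.2]
grip_width: 0.124
gripper_force: 108.9
```

```bash
python3 -c "
from h import *
rep()"
```

```text
15.4 pos [548.4 127.4 113.2] yaw 1.8 tilt [-0.0008 -0.    ] F [-6.    0.5  -0.22] M [-0.033  1.269  0.018] s 552.09
```

Request:
{"api": "apply_moves", "payload": {"motion": [[[0,0.3,0],0],[[0,0,0],0]]}}

```text
clock: 15.57
tool_pos: [0.5485, 0.1274, 0.1132]
tcp_rot: [-2.186, -2.256, 0.001]
wrist_force: [-5.3, -1.2, -0.5]
grip_width: 0.123
gripper_force: 108.9
```

```bash
python3 -c "
from h import *
rep()"
```

```text
15.57 pos [548.5 127.4 113.2] yaw 1.8 tilt [-0.0011 -0.0001] F [-5.31 -1.24 -0.54] M [-0.007  1.401  0.022] s 552.21
```

Request:
{"api": "apply_moves", "payload": {"motion": [[[0,0.3,0],0],[[0,0,0],0]]}}

```text
clock: 15.73
tool_pos: [0.5486, 0.1274, 0.1131]
tcp_rot: [-2.186, -2.255, 0.002]
wrist_force: [-4.9, 0.1, -0.9]
grip_width: 0.121
gripper_force: 108.8
```

```bash
python3 -c "
from h import *
rep()"
```

```text
15.73 pos [548.6 127.4 113.1] yaw 1.8 tilt [-0.0015 -0.0001] F [-4.91  0.13 -0.94] M [-0.029  1.434 -0.011] s 552.31
```

Request:
{"api": "apply_moves", "payload": {"motion": [[[0,0.3,0],0],[[0,0.3,0],0],[[0,0.3,0],0],[[0,0,0],0]]}}

```text
clock: 16.07
tool_pos: [0.549, 0.1275, 0.113]
tcp_rot: [-2.185, -2.255, 0.003]
wrist_force: [-6.6, -0.8, -0.3]
grip_width: 0.119
gripper_force: 108.4
```

```bash
python3 -c "
from h import *
rep()"
```

```text
16.07 pos [549.  127.5 113. ] yaw 1.81 tilt [-0.0024 -0.0001] F [-6.55 -0.79 -0.33] M [-0.047  1.57  -0.011] s 552.72
```

Request:
{"api": "apply_moves", "payload": {"motion": [[[0,0.3,0],0],[[0,0.3,0],0],[[0,0,0],0]]}}

```text
clock: 16.32
tool_pos: [0.5492, 0.1274, 0.1129]
tcp_rot: [-2.185, -2.255, 0.004]
wrist_force: [-7.0, 0.0, -0.3]
grip_width: 0.123
gripper_force: 108.2
```

```bash
python3 -c "
from h import *
rep()"
```

```text
16.32 pos [549.2 127.4 112.9] yaw 1.81 tilt [-0.0031 -0.0002] F [-7.02  0.01 -0.32] M [-0.086  1.779 -0.004] s 552.96
```

Request:
{"api": "apply_moves", "payload": {"motion": [[[0,0.3,0],0],[[0,0.3,0],0],[[0,0.2,0],0],[[0,0,0],0]]}}

```text
clock: 16.65
tool_pos: [0.5496, 0.1274, 0.1127]
tcp_rot: [-2.184, -2.254, 0.005]
wrist_force: [-8.3, -1.0, 0.4]
grip_width: 0.125
gripper_force: 108.3
```

```bash
python3 -c "
from h import *
rep()"
```

```text
16.65 pos [549.6 127.4 112.7] yaw 1.8 tilt [-0.004  -0.0002] F [-8.26 -1.03  0.38] M [-0.067  1.987 -0.037] s 553.29
```

Request:
{"api": "apply_moves", "payload": {"motion": [[[0,0.3,0],0],[[0,0.3,0],0],[[0,0,0],0]]}}

```text
clock: 16.9
tool_pos: [0.5498, 0.1275, 0.1126]
tcp_rot: [-2.184, -2.254, 0.005]
wrist_force: [-8.6, -0.4, 0.4]
grip_width: 0.124
gripper_force: 108.3
```

```bash
python3 -c "
from h import *
rep()"
```

```text
16.9 pos [549.8 127.5 112.6] yaw 1.81 tilt [-0.0047 -0.0003] F [-8.58 -0.44  0.36] M [-0.037  2.064  0.018] s 553.52
```

Request:
{"api": "apply_moves", "payload": {"motion": [[[0,0.3,0],0],[[0,0.3,0],0],[[0,0.2,0],0],[[0,0,0],0]]}}

```text
clock: 17.23
tool_pos: [0.5502, 0.1275, 0.1125]
tcp_rot: [-2.183, -2.254, 0.006]
wrist_force: [-9.3, -0.1, 0.8]
grip_width: 0.126
gripper_force: 108.5
```

```bash
python3 -c "
from h import *
rep()"
```

```text
17.23 pos [550.2 127.5 112.5] yaw 1.81 tilt [-0.0055 -0.0003] F [-9.29 -0.12  0.77] M [-0.048  2.255 -0.018] s 553.89
```

Request:
{"api": "apply_moves", "payload": {"motion": [[[0,0.2,0],0],[[0,0,0],0],[[0,0,0],0],[[0,0,0],0],[[0,0,0],0]]}}

```text
clock: 17.65
tool_pos: [0.5502, 0.1275, 0.1125]
tcp_rot: [-2.183, -2.253, 0.007]
wrist_force: [-10.3, 0.1, 1.4]
grip_width: 0.124
gripper_force: 108.5
```

```bash
python3 -c "
from h import *
rep();wshot('w5')"
```

```text
17.65 pos [550.2 127.5 112.5] yaw 1.81 tilt [-0.0057 -0.0003] F [-10.32   0.11   1.44] M [-0.067  2.322 -0.014] s 553.95
```

View pics/w5.png

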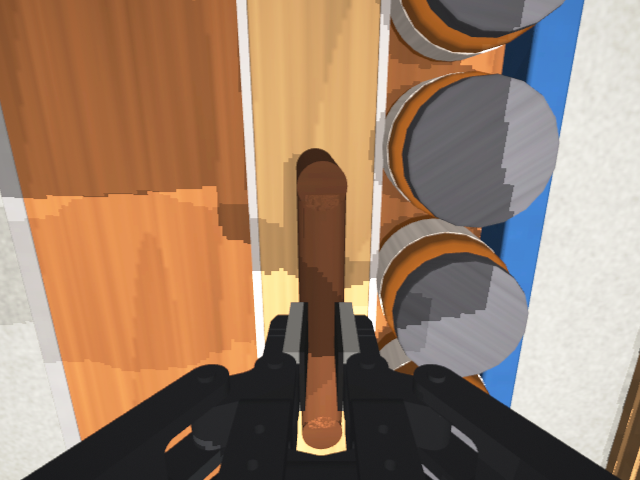

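The jar lids now overhang the lip (about x=525-560 px) and the board bears evenly, with Mz≈0. I'll add a touch more press, hold it, then back off straight.

Request:
{"api": "apply_moves", "payload": {"motion": [[[0,0.3,0],0],[[0,0,0],0],[[0,0,0],0],[[0,0,0],0]]}}

```text
clock: 18.03
tool_pos: [0.5504, 0.1275, 0.1125]
tcp_rot: [-2.183, -2.253, 0.007]
wrist_force: [-10.5, 1.3, 1.1]
grip_width: 0.123
gripper_force: 108.5
```

```bash
python3 -c "
from h import *
rep()"
```

```text
18.03 pos [550.4 127.5 112.5] yaw 1.81 tilt [-0.006  -0.0003] F [-10.53   1.33   1.09] M [-0.089  2.425 -0.034] s 554.09
```

Request:
{"api": "apply_moves", "payload": {"motion": [[[0,-0.7,0],0],[[0,-1,0],0],[[0,-1,0],0],[[0,-1,0],0],[[0,-1,0],0],[[0,-2,0],0],[[0,-4,0],0],[[0,-8,0],0],[[0,-10,0],0],[[0,-12,0],0],[[0,-12,0],0],[[0,-12,0],0],[[0,-12,0],0],[[0,-10,0],0],[[0,-6,0],0],[[0,-2,-6],0],[[0,0,-18],0],[[0,0,-24],0],[[0,0,-24],0],[[0,0,-20],0]]}}

```text
clock: 19.7
tool_pos: [0.4602, 0.1247, 0.2077]
tcp_rot: [2.185, 2.255, 0.004]
wrist_force: [0.0, 0.8, -3.1]
grip_width: 0.121
gripper_force: 112.3
```

Request:
{"api": "apply_moves", "payload": {"motion": [[[0,0,-10],0],[[0,0,0],0],[[0,0,0],0]]}}

```text
clock: 19.95
tool_pos: [0.4602, 0.1247, 0.2161]
tcp_rot: [2.185, 2.255, 0.004]
wrist_force: [-0.4, -0.2, -3.7]
grip_width: 0.123
gripper_force: 112.3
```

```bash
python3 -c "
from h import *
rep();wshot('w6')"
```

```text
19.95 pos [460.2 124.7 216.1] yaw 1.79 tilt [0.0029 0.0003] F [-0.36 -0.2  -3.69] M [-0.033  0.026  0.018] s 463.89
```

View pics/w6.png

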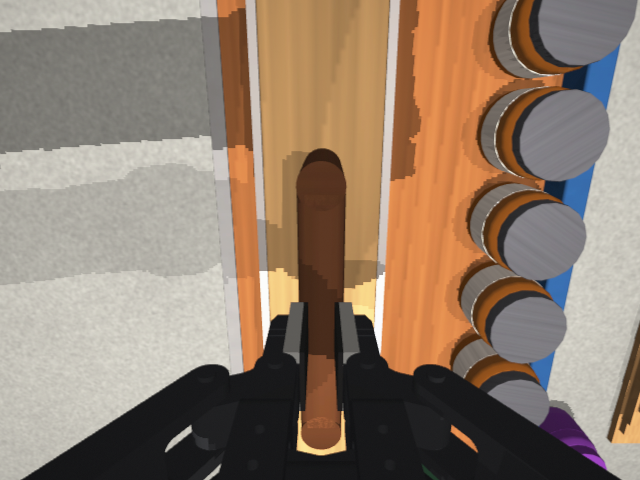

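All five jars are upright in one straight line along the lip, with lid centres from (570,135) to (503,400). Next I carry the board back.

Request:
{"api": "apply_moves", "payload": {"motion": [[[-15,-1,0],0],[[-30,-2,0],0],[[-30,-2,0],0],[[-30,-2,0],0],[[-30,-2,0],0],[[-30,-2,0],0],[[-30,-2,0],0],[[-30,-2,0],0],[[-30,-2,0],0],[[-21,-2,0],0],[[0,0,0],-6],[[0,0,0],-6],[[0,0,0],-6],[[0,0,0],-6],[[0,0,0],-6],[[0,0,0],-6]]}}

```text
clock: 21.33
tool_pos: [0.4478, -0.1516, 0.2138]
tcp_rot: [-1.374, -2.822, -0.0]
wrist_force: [-0.2, -0.3, -3.4]
grip_width: 0.12
gripper_force: 112.3
```

Request:
{"api": "apply_moves", "payload": {"motion": [[[0,0,0],-6],[[0,0,0],-6],[[0,0,0],-6],[[0,0,0],-6],[[0,0,0],-6],[[0,0,0],-5.6],[[0,0,0],0],[[0,0,0],0]]}}

```text
clock: 22.0
tool_pos: [0.448, -0.1516, 0.2142]
tcp_rot: [-0.457, -3.106, -0.001]
wrist_force: [0.6, 0.4, -2.7]
grip_width: 0.123
gripper_force: 112.3
```

Run:
```python
from h import *
rep();T=pose();print('to go tool mm',np.round(T[:3,:3].T@(np.array([.4715,-.357,.0437])-T[:3,3])*1000,1))
T=np.load('pics/w6.npy')
for u,v in((570,135),(543,237),(516,326),(503,400),(582,15)):
    print(np.round((wray('w6',u,v,.125)@[.9995,.0314,0]*1000),1))
```

```text
22.0 pos [ 448.  -151.6  214.2] yaw 73.25 tilt [-0.0018  0.0009] F [ 0.61  0.4  -2.69] M [-0.023 -0.033 -0.004] s 443.02
to go tool mm [ -82.  -190.   170.3]
613.9
608.9
601.4
601.3
607.9
```

Request:
{"api": "apply_moves", "payload": {"motion": [[[-5,-12,0],0],[[-10,-23,0],0],[[-10,-23,0],0],[[-10,-23,0],0],[[-10,-23,0],0],[[-10,-23,0],0],[[-10,-23,0],0],[[-10,-23,0],0],[[-7,-17,10],0],[[0,0,25],0],[[0,0,25],0],[[0,0,25],0],[[0,0,25],0],[[0,0,25],0],[[0,0,15],0],[[0,0,8],0],[[0,0,4],0],[[0,0,3],0],[[0,0,0],0]]}}

```text
clock: 23.58
tool_pos: [0.4733, -0.358, 0.0507]
tcp_rot: [0.454, 3.108, -0.001]
wrist_force: [-0.6, -0.1, -2.8]
grip_width: 0.118
gripper_force: 112.3
```

```bash
python3 -c "
from h import *
rep()"
```

```text
23.58 pos [ 473.3 -358.    50.7] yaw 73.36 tilt [ 0.0008 -0.0007] F [-0.59 -0.13 -2.81] M [ 0.039  0.006 -0.066] s 461.84
```

Request:
{"api": "apply_moves", "payload": {"motion": [[[0,0,2],0],[[0,0,2],0],[[0,0,1],0],[[0,0,1],0],[[0,0,0.5],0],[[0,0,0],0]]}}

```text
clock: 24.08
tool_pos: [0.4731, -0.3574, 0.0441]
tcp_rot: [0.453, 3.108, -0.0]
wrist_force: [0.5, 0.1, -1.3]
grip_width: 0.121
gripper_force: 112.8
```

```bash
python3 -c "
from h import *
rep()"
```

```text
24.08 pos [ 473.1 -357.4   44.1] yaw 73.41 tilt [ 0.0005 -0.0002] F [ 0.5   0.05 -1.29] M [ 0.106 -0.036  0.01 ] s 461.68
```

Request:
{"api": "apply_moves", "payload": {"motion": [[[0,0,0.5],0],[[0,0,0],0]]}}

```text
clock: 24.25
tool_pos: [0.4733, -0.3573, 0.0438]
tcp_rot: [0.453, 3.108, 0.0]
wrist_force: [-0.2, 1.9, 1.9]
grip_width: 0.123
gripper_force: 114.0
```

Request:
{"api": "apply_moves", "payload": {"motion": [[[0,0,0],0],[[0,0,0],0],[[0,0,0],0],[[0,0,0],0],[[0,0,0],0],[[0,0,0],0],[[0,0,-5],0],[[0,0,-15],0],[[0,0,-25],0],[[0,0,-30],0],[[0,0,-30],0],[[0,0,-30],0],[[0,0,-25],0],[[0,0,-10],0],[[0,0,0],0]], "grip": 60}}

```text
clock: 25.5
tool_pos: [0.4744, -0.3587, 0.2166]
tcp_rot: [0.453, 3.104, -0.006]
wrist_force: [-0.8, -0.7, 0.0]
grip_width: 0.701
gripper_force: 0.0
```

Run:
```python
from h import *
rep();T=wshot('w7')
a=cv2.imread('pics/w7.png');b=bot.snapshot('side')[:,:,::-1]
cv2.imwrite('pics/c4.png',np.hstack([cv2.resize(a,(400,300)),cv2.resize(b[160:340,210:420],(400,343))[:300]]))
```

```text
25.5 pos [ 474.4 -358.7  216.6] yaw 73.4 tilt [ 0.0046 -0.0043] F [-0.83 -0.69  0.04] M [0.004 0.005 0.029] s 462.93
```

View pics/c4.png

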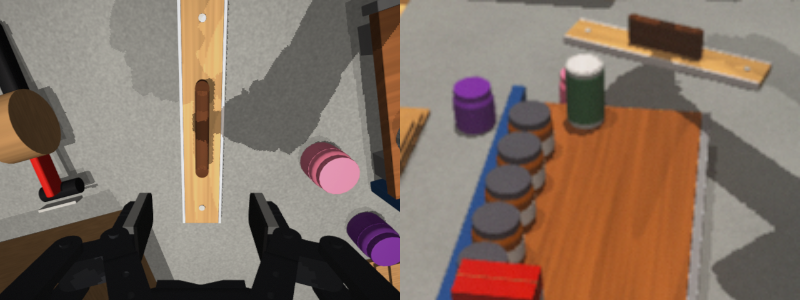

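The board lies flat where it started, and the jars stand in a straight, upright row against the lip. The gripper is clear, so I'm handing in.

```bash
python3 -c "
from bench import bot
print(bot.close_job())"
```

```text
the job is handed in; nothing more can be done
None
```

The job is handed in at about 25 s, with no verdict returned: all five jars were pushed together against the lip, pressed with an estimated 7–7.5 N beyond their drag, and the straightedge was laid flat back where it lay.

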